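Hang the dial hygrometer on its locking keyhole stud

TASK

Hang the dial hygrometer back on the stand, dial facing out to the front: feed the keyhole in its back over the headed stud, press it back against the sprung lock button and pull it down until it is fully home and the button springs out into the keyhole behind it. Then let go. Be gentle, the instrument is delicate: never press it hard against the stand (25 N at the very most), and leave the other things on the bench where they are.

Things in the scene. Friction and masses are not known exactly. Their poses are not given: they have to be found in the camera images.
- hygrometer_center (a point): Centre of the hygrometer, half-way up: grey box case 58 mm wide (its y), 32 mm deep (x), 118 mm high (z), 0.19 to 0.31 kg, standing upright on the bench at the start, turned any way. Axes: -x out of the dial, +x out of the back, z up. Flat sides: grasp it across the 58 mm width, near the top. The back face is at x = +16 mm.
- keyhole (a point): Centre of the keyhole's round entry hole, 13 mm across, in the flat back face, 5 mm above the case's centre; axes as the case's (+x out of the back). From it a 7.5 mm wide slot runs straight up; fully home, the stud's neck stands 14 mm above this point. The back is a 4 mm plate with 10 mm hollow behind it.
- dial (a point): Middle of the round graduated dial (the marked face), on the front of its bezel: 19 mm in front of the case's centre (its -x) and 11 mm above it. Axes as the case's.
- stand: Fixed stand: base plate 110 x 124 x 10 mm with an upright flat steel bar 44 mm wide (y), 8 mm thick, 197 mm high. Origin on the bench below the middle of the bar's front face; z up, -x is the front, where the dial must look. The hung case has about 2 mm play between its back and the bar.
- slot (a point): A point on the middle of the bar's front face, 167 mm up; axes as the stand's. In a slot here a carriage with a headed stud (pointing to -x) is clamped by hand; its height is NOT measured: the stud's axis is 150 to 184 mm up, find it by feel or sight. Neck 5 mm thick; head 10 mm across with a conical underside, its rim 7.5 to 8.5 mm and its flat tip 9.5 mm off the bar.
- lock_button (a joint): Sprung brass button 14 mm below the stud on its carriage, 10 mm across, bevelled tip 6 mm out of the bar. 0 = fully out; grows as pressed in (m), 0.006 = flush. Takes 1 N to start, 3 N flush. The case's back presses it in on the way; when the case is fully home it springs out into the keyhole's entry hole and locks the case.
- screwdriver: Bystander: the slotted screwdriver, 207 mm long, lying flat; origin under its centre.
- spanner: Bystander: the combination spanner, 154 mm long, 7 mm thick, lying flat; origin under its centre.
- tape: Bystander: the roll of tape, 59 mm wide, 19 mm high, lying flat; origin under its centre.
- weight_big: Bystander: the larger knobbed check weight, 42 mm wide, 66 mm high; origin under its centre.
- weight_mid: Bystander: the smaller knobbed check weight, 31 mm wide, 49 mm high; origin under its centre.
- timer: Bystander: the square bench timer, 62 mm high; origin under its centre.
- calculator: Bystander: the desk calculator, 122 x 68 x 13 mm, lying flat; origin under its centre.
- tin: Bystander: the round lidded sample tin, 68 mm wide, 72 mm high; origin under its centre.
- mouse: Bystander: the computer mouse, 110 x 62 x 45 mm; origin under its centre.
- hygrometer: The hygrometer's case as a whole; origin at the centre of its underside, 59 mm below its centre; axes as the centre's.

How it is judged (in metres and radians):
On the way:
1. the hygrometer, dial to the front, is over the stud with its back pressing the lock button in (y of hygrometer_center in the frame of stand between -0.004 and 0.004 m and x of hygrometer_center in the frame of stand between -0.0205 and -0.012 m and x of dial in the frame of stand below -0.03 m and value of joint lock_button above 0.0018 m), for 0.03 s.
At the end, for the whole second after the job is handed in: The hygrometer hangs still and upright on the stud, dial to the front, within 5 degrees and 4 mm of square and centred on the bar, its back within 4.5 mm of it; the lock button has sprung out to within 1.5 mm (only possible when fully home); the robot has let go (y of hygrometer_center in the frame of stand between -0.004 and 0.004 m and x of hygrometer_center in the frame of stand between -0.0205 and -0.012 m and x of dial in the frame of stand below -0.03 m and value of joint lock_button below 0.0015 m and z of hygrometer_center in the frame of stand between 0.128 and 0.168 m and angle between hygrometer_center's own z axis and vertical below 0.09 rad and angle between the y axis of hygrometer_center and the y axis of stand, either way round below 0.09 rad and linear speed of hygrometer below 0.02 m/s and contact force between hygrometer and the fingers below 0.1 N); the robot touches nothing.
It fails at once if the hygrometer presses on the stand with more than 25 N (contact force between hygrometer and stand above 25 N).
It fails at once if another thing on the bench is shifted by more than 25 mm (distance of any of screwdriver, spanner, tape, weight_big, weight_mid, timer, calculator, tin, mouse from where it was at the start of the episode above 0.025 m).
It also fails if it takes over 72 s, if anything falls off the work surface, if the arm or the gripper's body presses on something with over 40 N, if the wrist force passes 120 N, or if a joint passes its speed limit or range.

ROBOT

A 7-joint arm with a two-finger parallel gripper is mounted at the origin on a cart in front of the work surface, level with it; the furniture and walls round the work are solid. World frame = base frame: x ahead of the robot, y to its left, z up, the work surface at z = 0. Lengths are in m, angles in degrees, forces in N, time in s.
With the tool pointing down it reaches from about 0.425 to 0.875 m from the base axis. Payload 4.7 kg.
Tool frame: the origin (TCP) lies between the finger pads; the fingertips stand 19 mm ahead of it and the grasp point (between the pads) is the TCP; x points along the fingers, z is the direction in which the jaws open and shut, and the axes are right-handed (so a half turn about x gives the same grasp; the last joint's range is limited). The gripper opens to 87 mm and grips with 3 to 60 N. Pads are 19 mm wide; open, the fingers measure 117 mm over their backs; the gripper's body (75 mm by 190 mm) begins 51 mm behind the grasp point.
Start: joints at [-74.88, 18.392, -4.016, 83.108, 1.295, 78.541, -3.26], TCP at [0.161, 0.63, 0.242] pointing down, gripper open.
Joint ranges: [-163.93, 163.93], [-17.29, 119.83], [-79.2, 71.16], [3.27, 140.29], [-89.18, 269.18], [5.43, 117.66], [-154.24, 154.24]. Speed limits (degrees/s): [147.25, 147.25, 180, 180, 180, 180, 180].

INTERFACE

Orientations are given as [roll, pitch, yaw] about the fixed x, y, z axes, in that order (R = Rz(yaw) Ry(pitch) Rx(roll)).
In Python, from cell import monitor, read_camera, camera_model, env, regions_of gives the robot as it stands. The module is installed in compiled form; this text tells all that it offers.
- The arm moves only by the tool step_arm, never from a script. Its argument "deltas" is a list of rows, each a list of 5 numbers: the gripper's target within -1 to 1 (fully open at 1, half-way at 0, shut at -1), then the shift along the tool's x, y, z in m, then the turn about the tool's x in degrees. A call has 1 to 12 rows; each row is the pose to reach, as a shift and turn from the pose commanded when the call began, along the tool's axes at that moment; what a row does not reach only later rows make up. A row lasts 1/8 s, in which the tool goes at most 62.5 mm and 10.7 degrees, less where a joint would pass 70% of its speed; a pose out of reach is approached as far as the arm can. A call with a gripper value outside its range is refused whole. The fingers move at their own pace and stop on an object; "newtons" is the grip in N (left out, the last holds). Time passes only in rows, so rows that repeat a pose let the fingers close. It gives the time, the measured TCP pose, the force and the opening at its end, in the units of the state.
- monitor.get_obs(): the state, without advancing time (a new reading comes with each control period).
- read_camera(name): name is "scene" or "top" or "wrist"; returns (picture, depth): 480x640x3 uint8, red, green, blue; 480x640 float32, m along the optical axis (not along the pixel's ray), 0 where there is no reading.
- camera_model(name): a dict with "fx", "fy", "cx", "cy" (pixels), "xyz" and "attitude" of the camera in the world. Camera axes: x right, y down, z forward; pixel columns grow to the right and rows downward; lengths in m; the calibration is good to about 2 mm. A picture is of the moment at which its call begins: read the wrist's pose just before it. camera_model takes no time and is no camera call; for the wrist camera it gives the pose at the moment of the call.
- env.sign_off(): hands the job in, once; it reports no verdict.
Trained networks look in the newest picture that a camera, given by its name, has taken for a name from the list of things; names that differ only in an ending like _2 or _b are one class to them, and where a whole thing is asked for, a point or a joint stands for the part that bears it (a point fixed in the world has none). Each returns a list of dicts, best first, with "p" (0 to 1); they miss things now and then, are a little off and sometimes report something else, mostly with a low value. They report only what shows in the picture. A call takes as long as a camera call.
- regions_of(camera, thing): "pixels" (480x640 bool, what is visible of it) and "pixel" ([column, row] in pixels, amid what is visible of it).
The state is a dict: "time_s": time; "qpos": joint angles; "joint_velocities": joint speeds; "effort": joint torques, N m; "tool_pos": TCP position; "tool_rot": TCP orientation; "force": force on the tool from outside, world axes, zero at the start; "wrist_torque": the same for the moment, N m; "grip_width": finger opening in m.
Only numpy, scipy, OpenCV 4.12 (cv2) and the standard library are available. Lean on these libraries where they do the work, as an engineer would, in place of code of your own. Each camera call takes 0.05 s, during which the arm holds its last target. There are 200 camera calls.

## Working session

There is one attempt and no reset: what is moved stays moved. The work goes in short steps, Python scripts to look and compute and a tool call to move; the robot and the scene stay as the last step left them, time stands still between calls to the robot, and variables do not carry over. Pictures are saved under pics/ and viewed, about 8 in all and at most 12, crops included, and the job is handed in when it is done.

Besides the shell and the picture viewer there is one more tool, called after "Request:" by a JSON object that holds its "api" and its "payload", one argument or row to a line. step_arm: Moves the arm, as the interface text tells. Its arguments: {"type":"object","properties":{"deltas":{"type":"array"},"newtons":{"type":"number"}},"required":["deltas"]}

```bash
mkdir -p pics; cat > h.py <<'E'
import numpy as np, cv2
from scipy.spatial.transform import Rotation as R
from cell import monitor, read_camera, camera_model, env, regions_of
def rot(a): return R.from_euler('xyz',a,degrees=True).as_matrix()
def cloud(name,depth,m=None):
    m=camera_model(name) if m is None else m
    v,u=np.mgrid[0:480,0:640]
    P=np.stack([(u-m['cx'])/m['fx']*depth,(v-m['cy'])/m['fy']*depth,depth],-1)
    A=np.array(m['attitude']); A=rot(A) if A.shape==(3,) else A
    return P@A.T+np.array(m['xyz'])
def save(n,p): cv2.imwrite('pics/'+n+'.png',cv2.cvtColor(p,cv2.COLOR_RGB2BGR))
E
python3 - <<'E'
from h import *
o=monitor.get_obs(); print({k:np.round(v,3) for k,v in o.items()})
for c in ['scene','top']:
    p,d=read_camera(c); save(c+'0',p); m=camera_model(c); print(c,m)
    W=cloud(c,d)
    for t in ['hygrometer','dial','keyhole','stand','slot','lock_button','timer','tin','mouse','calculator','weight_big','weight_mid','tape','screwdriver','spanner']:
        try: r=regions_of(c,t)
        except Exception as e: print(t,e); continue
        for q in r[:2]:
            k=q['pixels']&(d>0); X=W[k]
            if len(X): print(t,round(q['p'],2),np.round(q['pixel']),len(X),np.median(X,0).round(3),np.percentile(X,2,axis=0).round(3),np.percentile(X,98,axis=0).round(3))
a=cv2.imread('pics/scene0.png');b=cv2.imread('pics/top0.png')
print(monitor.get_obs()['time_s'])
E
```

```text
{'time_s': np.float64(0.0), 'qpos': array([-74.881,  18.438,  -4.014,  83.175,   1.296,  78.54 ,  -3.26 ]), 'joint_velocities': array([-0.005,  0.002, -0.005,  0.05 , -0.029, -0.113, -0.063]), 'effort': array([ 0.0000e+00, -4.9129e+01, -4.0400e-01, -3.1253e+01, -6.4000e-02,
        4.4000e-02,  0.0000e+00]), 'tool_pos': array([0.161, 0.629, 0.24 ]), 'tool_rot': array([-176.21 ,   89.891, -100.52 ]), 'force': array([-0.3  , -0.077,  0.005]), 'wrist_torque': array([-0.076, -0.008, -0.032]), 'grip_width': np.float64(0.087)}
scene {'fx': 492.1949616068577, 'fy': 492.1949616068577, 'cx': 315.4110478620872, 'cy': 242.9658955043987, 'xyz': array([-0.13503906, -0.55524695,  0.75086289]), 'attitude': array([-123.95915984,    1.32461875,  -45.62871065])}
hygrometer 0.86 [244. 249.] 1151 [0.438 0.271 0.07 ] [0.415 0.26  0.004] [0.468 0.301 0.119]
dial 0.97 [242. 246.] 1107 [0.438 0.271 0.072] [0.415 0.261 0.006] [0.467 0.299 0.119]
stand 0.75 [338. 271.] 2298 [0.576 0.092 0.013] [0.517 0.037 0.005] [0.62  0.154 0.194]
stand 0.29 [188. 257.] 765 [0.368 0.421 0.009] [0.338 0.364 0.001] [0.405 0.4
[... 2678 characters left out ...]
38 0.365 0.001] [0.403 0.48  0.015]
weight_big 0.73 [368. 205.] 238 [ 0.592 -0.058  0.045] [ 0.579 -0.079  0.002] [ 0.616 -0.041  0.068]
weight_big 0.3 [312. 265.] 201 [0.423 0.086 0.005] [ 0.407  0.017 -0.002] [0.433 0.139 0.01 ]
weight_mid 0.39 [387. 270.] 798 [ 0.416 -0.105  0.023] [ 0.373 -0.143  0.001] [ 0.46  -0.069  0.039]
weight_mid 0.32 [207. 184.] 466 [0.653 0.36  0.057] [0.631 0.329 0.002] [0.687 0.393 0.065]
tape 0.61 [239. 200.] 293 [0.615 0.284 0.016] [ 0.591  0.256 -0.002] [0.645 0.308 0.023]
screwdriver 0.9 [290. 294.] 370 [0.359 0.149 0.021] [0.344 0.009 0.01 ] [0.374 0.197 0.03 ]
spanner 0.76 [312. 266.] 284 [0.423 0.086 0.004] [ 0.406  0.014 -0.004] [0.434 0.143 0.01 ]
1.6
```

```bash
python3 - <<'E'
from h import *
a=cv2.imread('pics/scene0.png');b=cv2.imread('pics/top0.png')
A=cv2.resize(a[150:400,170:430],None,fx=2.3,fy=2.3,interpolation=cv2.INTER_CUBIC)
B=cv2.resize(b[140:320,170:450],None,fx=1,fy=1)
cv2.imwrite('pics/c1.png',A)
p,d=read_camera('scene'); W=cloud('scene',d)
p2,d2=read_camera('top'); W2=cloud('top',d2)
for n,w in(('s',W),('t',W2)):
    x=w.reshape(-1,3)
    # bar
    k=(x[:,2]>.03)&(x[:,2]<.205)&(abs(x[:,0]-.57)<.07)&(abs(x[:,1]-.098)<.07); print(n,'bar',k.sum(),np.percentile(x[k],[3,50,97],axis=0).round(4).tolist())
    t=x[k]; t=t[t[:,2]>.185]; 
    if len(t)>5: print(cv2.minAreaRect((t[:,:2]*1000).astype(np.float32)))
    k=(x[:,2]>.003)&(x[:,2]<.02)&(abs(x[:,0]-.57)<.09)&(abs(x[:,1]-.098)<.075); print('base',cv2.minAreaRect((x[k][:,:2]*1000).astype(np.float32)))
    k=(x[:,2]>.105)&(x[:,2]<.13)&(abs(x[:,0]-.44)<.06)&(abs(x[:,1]-.28)<.06); print('hyg',k.sum(),cv2.minAreaRect((x[k][:,:2]*1000).astype(np.float32)))
    # front/side plane of hygrometer
E
```

```text
s bar 973 [[0.5728, 0.0767, 0.0355], [0.5771, 0.0956, 0.1192], [0.5837, 0.119, 0.1967]]
((580.5667114257812, 99.12432098388672), (11.599028587341309, 47.47989273071289), 3.296900510787964)
base ((569.84423828125, 98.03199005126953), (147.86819458007812, 179.058349609375), 89.83059692382812)
hyg 267 ((444.61016845703125, 281.9925537109375), (35.47978210449219, 57.462459564208984), 75.01339721679688)
t bar 341 [[0.5713, 0.0777, 0.0369], [0.5746, 0.0984, 0.1535], [0.5909, 0.119, 0.1986]]
((577.6220703125, 98.3104476928711), (8.942940711975098, 42.786067962646484), 2.788916826248169)
base ((570.2647705078125, 97.3050765991211), (178.1998748779297, 148.51461791992188), 0.03421178460121155)
hyg 297 ((443.39666748046875, 282.1495666503906), (31.984373092651367, 57.927127838134766), 74.0125732421875)
```

View pics/c1.png

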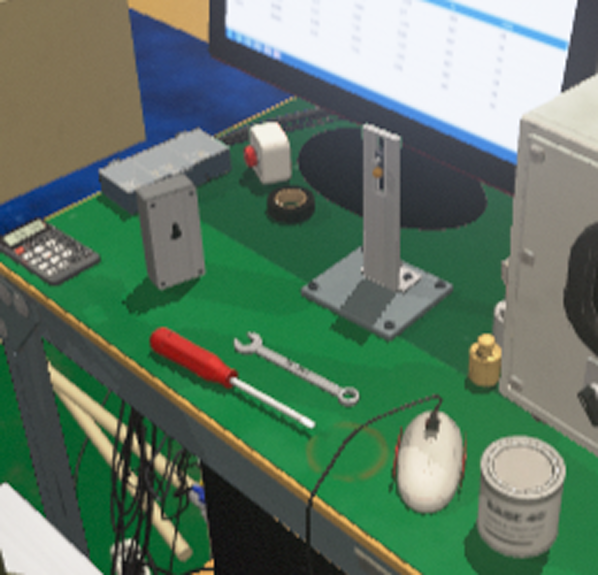

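View pics/top0.png

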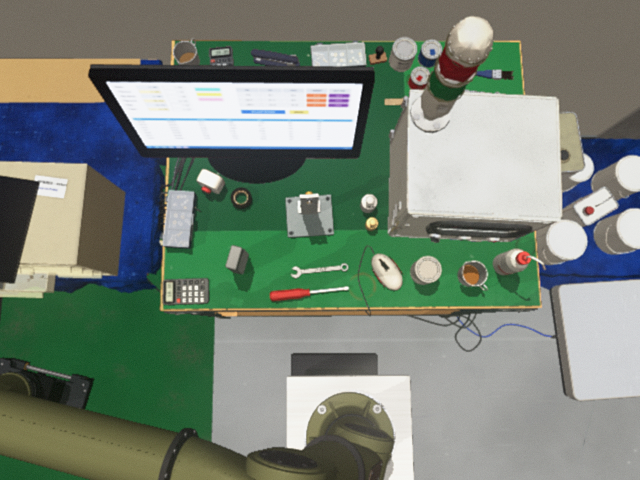

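```bash
python3 - <<'E'
from h import *
o=monitor.get_obs(); T=rot(o['tool_rot']); print('toolR\n',T.round(3))
m=camera_model('wrist'); A=rot(m['attitude']); print('cam in tool', (T.T@(np.array(m['xyz'])-o['tool_pos'])).round(4)); print((T.T@A).round(3),m['fx'],m['cx'],m['cy'])
p,d=read_camera('top'); W=cloud('top',d); ps,ds=read_camera('scene'); S=cloud('scene',ds)
def plane(X,lab):
    for _ in range(3):
        c=X.mean(0); n=np.linalg.svd(X-c,full_matrices=False)[2][2]; r=(X-c)@n; X=X[abs(r)<max(.0015,1.5*r.std())]
    print(lab,len(X),c.round(4),n.round(4),np.degrees(np.arctan2(n[1],n[0])).round(2),r.std().round(4))
k=regions_of('scene','hygrometer')[0]['pixels']&(ds>0)
X=S[cv2.erode(k.astype(np.uint8),np.ones((3,3)))>0]; 
n=np.array([-.276,-.961]); s=(X[:,:2]-[.4435,.282])@n; print(np.percentile(s,[5,50,95]).round(4))
plane(X[(abs(s-.016)<.005)&(X[:,2]<.11)],'hyg back')
x=S.reshape(-1,3); k=(x[:,2]>.03)&(x[:,2]<.19)&(abs(x[:,0]-.576)<.012)&(abs(x[:,1]-.098)<.018); plane(x[k],'bar front')
# base plate from top
for nm,w in (('t',W),('s',S)):
    x=w.reshape(-1,3)
    k=(x[:,2]>.0065)&(x[:,2]<.014)&(abs(x[:,0]-.57)<.072)&(abs(x[:,1]-.098)<.075)
    mask=k.reshape(480,640).astype(np.uint8); n_,l,st,_=cv2.connectedComponentsWithStats(mask); j=1+np.argmax(st[1:,4]); print(nm,'base',st[j,4],cv2.minAreaRect((w[l==j][:,:2]*1000).astype(np.float32)))
x=W.reshape(-1,3); k=(x[:,2]>.08)&(abs(x[:,1]-.1)<.25)&(x[:,0]>.6)&(x[:,0]<1.2); print('tall behind',np.percentile(x[k],[1,5,50],axis=0).round(3).tolist())
k=(x[:,2]>.08)&(x[:,1]<0)&(x[:,0]>.4)&(x[:,0]<1); print('right',np.percentile(x[k],[1,50,99],axis=0).round(3).tolist())
E
```

```text
toolR
 [[ 0.    -0.969  0.247]
 [ 0.     0.247  0.969]
 [-1.    -0.     0.   ]]
cam in tool [-0.1421  0.0732  0.0005]
[[-0.001 -0.271  0.963]
 [ 0.001 -0.963 -0.271]
 [ 1.     0.     0.001]] 399.83455970818807 312.3717113151513 231.58807791883248
[-0.0038  0.0128  0.0165]
hyg back 402 [0.4406 0.2686 0.0595] [0.2615 0.9652 0.0029] 74.84 0.001
bar front 435 [0.5769 0.0974 0.1077] [ 0.9981  0.062  -0.0023] 3.55 0.001
t base 1105 ((569.0299682617188, 96.83109283447266), (115.38673400878906, 126.06817626953125), 2.469663143157959)
s base 1125 ((571.5782470703125, 97.59111022949219), (113.84025573730469, 127.69534301757812), 3.867163896560669)
tall behind [[0.616, -0.148, 0.085], [0.684, -0.14, 0.102], [0.746, 0.108, 0.304]]
right [[0.431, -0.44, 0.095], [0.642, -0.234, 0.32], [0.773, -0.007, 0.652]]
```

Request:
{"api": "step_arm", "payload": {
  "deltas": [
    [1, -0.01, -0.357, -0.27, 91],
    [1, -0.01, -0.357, -0.27, 91],
    [1, -0.01, -0.357, -0.27, 91],
    [1, -0.01, -0.357, -0.27, 91],
    [1, -0.01, -0.357, -0.27, 91],
    [1, -0.01, -0.357, -0.27, 91],
    [1, -0.01, -0.357, -0.27, 91],
    [1, 0.02, -0.409, -0.515, 91],
    [1, 0.02, -0.409, -0.515, 91],
    [1, 0.02, -0.409, -0.515, 91],
    [1, 0.02, -0.409, -0.515, 91],
    [1, 0.02, -0.409, -0.515, 91]
  ]
}}

```text
time_s: 3.35
tool_pos: [0.4294, 0.0254, 0.2215]
tool_rot: [95.1, 89.9, 79.3]
force: [0.6, 1.2, -0.0]
grip_width: 0.087
```

```bash
python3 - <<'E'
from h import *
o=monitor.get_obs(); print(o['tool_pos'],o['tool_rot'],o['joint_velocities'].round(2))
m=camera_model('wrist'); p,d=read_camera('wrist'); np.savez('w1.npz',p=p,d=d,xyz=m['xyz'],att=m['attitude'])
W=cloud('wrist',d,m)
save('w1',p)
for t in ['slot','stand','lock_button']:
    for q in regions_of('wrist',t)[:2]:
        k=q['pixels']; print(t,q['p'],np.round(q['pixel']),k.sum(),np.median(W[k&(d>0)],0).round(3))
x=W.reshape(-1,3)
k=(x[:,2]>.19)&(x[:,2]<.205)&(abs(x[:,0]-.577)<.02)&(abs(x[:,1]-.098)<.04); t=x[k]; print('top',k.sum(),np.median(t,0),cv2.minAreaRect((t[:,:2]*1000).astype(np.float32)))
E
```

```text
[0.42936578 0.02537837 0.2215445 ] [95.07285601 89.94791181 79.34250927] [ 1.84 -0.24  1.03  0.38 -1.22 -1.25  7.21]
slot 0.73 [484.  63.] 30315 [0.575 0.098 0.013]
stand 0.82 [484.  59.] 30394 [0.575 0.098 0.013]
stand 0.67 [361. 387.] 299 [ 0.426 -0.17   0.006]
lock_button 0.46 [546.  45.] 178 [0.57  0.1   0.152]
top 1494 [0.57676722 0.09339401 0.1950749 ] ((578.0726928710938, 93.11430358886719), (6.608222007751465, 30.81557846069336), 4.063566207885742)
```

View pics/w1.png

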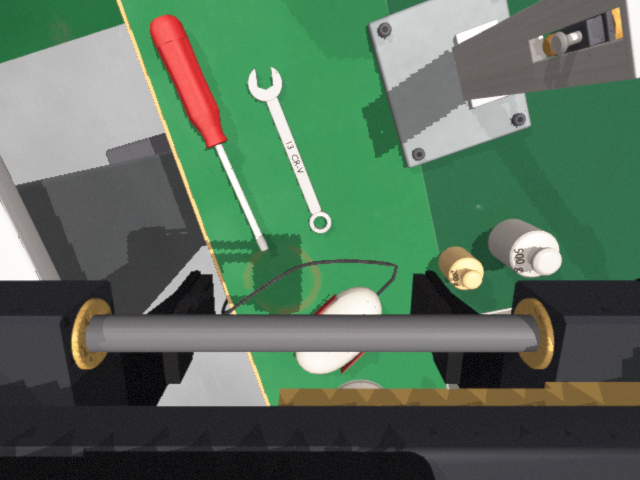

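```bash
python3 - <<'E'
import cv2
a=cv2.imread('pics/w1.png')[0:110,500:640]
cv2.imwrite('pics/w1c.png',cv2.resize(a,None,fx=5,fy=5,interpolation=cv2.INTER_CUBIC))
E
```

```text
(no output)
```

View pics/w1c.png

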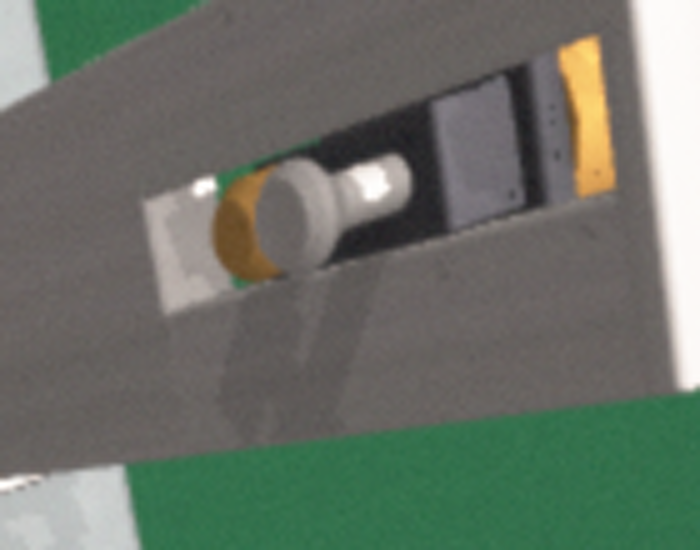

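```bash
python3 - <<'E'
from h import *
z=np.load('w1.npz'); d=z['d']; m=camera_model('wrist'); m=dict(m,xyz=z['xyz'],attitude=z['att']); W=cloud('wrist',d,m)
x=W.reshape(-1,3)
k=(x[:,2]>.03)&(x[:,2]<.19)&(abs(x[:,0]-.576)<.01)&(abs(x[:,1]-.098)<.03); X=x[k]
for _ in range(5):
    c=X.mean(0); n=np.linalg.svd(X-c,full_matrices=False)[2][2]; n*=np.sign(n[0]); r=(X-c)@n; X=X[abs(r)<.0015]
print('bar',len(X),c.round(4),n.round(4),np.degrees(np.arctan2(n[1],n[0])),r.std())
ex=np.array([n[0],n[1],0]);ex/=np.linalg.norm(ex); ey=np.array([-ex[1],ex[0],0])
print('edges y', np.percentile((X)@ey,[.5,1,2,50,98,99,99.5]).round(4))
for lo,hi in ((.04,.08),(.08,.12),(.12,.16)):
    q=X[(X[:,2]>lo)&(X[:,2]<hi)]; print(lo,np.percentile(q@ey,[1,99]).round(4),len(q), (q-c)@ex@np.ones(len(q))/len(q))
A=rot(z['att'])
def hit(u,v,off):
    ray=A@np.array([(u-m['cx'])/m['fx'],(v-m['cy'])/m['fy'],1]); C=z['xyz']
    t=(((c+off*ex)-C)@ex)/(ray@ex); return C+t*ray
for u,v in ((558,43.4),(559,43),(557,43.5)):
    P=hit(u,v,-.0095); print('tip',P.round(4),'y',(P@ey).round(4))
print('depth tip',W[41:46,555:561].reshape(-1,3).mean(0).round(4), 'off',((W[41:46,555:561].reshape(-1,3)-c)@ex).round(4).tolist()[:8])
# top front edge of bar: crop (660,200)
for cx,cy in ((645,100),(660,200),(678,300)):
    P=hit(500+(cx+.0)/5-.4,cy/5-.4,0); print('topedge',P.round(4))
for cx,cy in ((0,110),(200,10)): print('left edge',(hit(500+cx/5-.4,cy/5-.4,0)@ey).round(4))
for cx,cy in ((20,478),(400,428),(680,392)): print('right edge',(hit(500+cx/5-.4,cy/5-.4,0)@ey).round(4))
E
```

```text
bar 10477 [0.576  0.0982 0.1267] [ 9.981e-01  6.150e-02 -1.000e-04] 3.52462909568356 0.0004290772546961542
edges y [0.0423 0.0425 0.0428 0.0614 0.0846 0.0852 0.0856]
0.04 [0.0426 0.0855] 1553 9.70253857288613e-06
0.08 [0.0426 0.0855] 2417 -2.8812207668648318e-05
0.12 [0.0425 0.0852] 3160 9.453339391354431e-07
tip [0.5664 0.0989 0.1665] y 0.0639
tip [0.5664 0.099  0.1672] y 0.0639
tip [0.5664 0.099  0.1657] y 0.064
depth tip [0.5663 0.0992 0.1664] off [-0.0094, -0.0105, -0.0094, -0.0097, -0.0098, -0.0094, -0.0092, -0.01]
topedge [0.5759 0.0997 0.1958]
topedge [0.5764 0.0923 0.1961]
topedge [0.5768 0.0847 0.1966]
left edge 0.0858
left edge 0.0853
right edge 0.0421
right edge 0.0421
right edge 0.0421
```

```bash
cat >> h.py <<'E'
def go(target,psi=None):
    """tool-frame delta to a world TCP target and jaw (tool z) heading psi"""
    o=monitor.get_obs(); T=rot(o['tool_rot']); dl=T.T@(np.array(target)-o['tool_pos'])
    cur=np.degrees(np.arctan2(T[1,2],T[0,2])); tilt=np.degrees(np.arccos(-T[2,0]))
    print('pos',o['tool_pos'].round(4),'psi',cur.round(2),'tilt',tilt.round(2),'F',np.round(o['force'],1),'t',o['time_s'],'w',round(float(o['grip_width']),4))
    print('delta',dl.round(4),'turn',None if psi is None else round(-(psi-cur),2))
E
python3 - <<'E'
from h import *
go([.444,.282,.25],-15.2); go([.444,.282,.103],-15.2)
E
```

```text
pos [0.4299 0.0312 0.2218] psi -15.22 tilt 0.05 F [ 0.   0.  -0.2] t 3.55 w 0.0869
delta [-0.028   0.2458 -0.0522] turn -0.02
pos [0.4299 0.0312 0.2218] psi -15.22 tilt 0.05 F [ 0.   0.  -0.2] t 3.55 w 0.0869
delta [ 0.119   0.2457 -0.0522] turn -0.02
```

Request:
{"api": "step_arm", "payload": {
  "deltas": [
    [1, -0.028, 0.246, -0.052, 0],
    [1, -0.028, 0.246, -0.052, 0],
    [1, -0.028, 0.246, -0.052, 0],
    [1, -0.028, 0.246, -0.052, 0],
    [1, -0.028, 0.246, -0.052, 0],
    [1, -0.028, 0.246, -0.052, 0],
    [1, -0.028, 0.246, -0.052, 0]
  ]
}}

```text
time_s: 4.42
tool_pos: [0.4445, 0.2797, 0.2494]
tool_rot: [-110.2, 90.0, -125.5]
force: [0.6, -0.3, 0.4]
grip_width: 0.087
```

```bash
python3 - <<'E'
from h import *
go([.444,.282,.103],-15.2)
m=camera_model('wrist'); p,d=read_camera('wrist'); W=cloud('wrist',d,m).reshape(-1,3)
o=monitor.get_obs(); T=rot(o['tool_rot'])
k=(W[:,2]>.108)&(W[:,2]<.125)&(abs(W[:,0]-.444)<.06)&(abs(W[:,1]-.282)<.06); t=W[k]; print(k.sum(),np.median(t[:,2]),cv2.minAreaRect((t[:,:2]*1000).astype(np.float32)))
q=(t-o['tool_pos'])@T; print('in tool y,z', np.percentile(q,[.5,2,50,98,99.5],axis=0)[:,1:].round(4))
E
```

```text
pos [0.4445 0.2797 0.2494] psi -15.38 tilt 0.03 F [ 0.6 -0.3  0.4] t 4.425 w 0.087
delta [ 0.1464  0.0021 -0.0011] turn -0.18
3277 0.11652570501843945 ((445.49566650390625, 283.7523498535156), (33.118263244628906, 57.92338943481445), 75.21316528320312)
in tool y,z [[-0.0112 -0.0287]
 [-0.0075 -0.0276]
 [ 0.0076 -0.0002]
 [ 0.0205  0.0272]
 [ 0.0207  0.0284]]
```

Request:
{"api": "step_arm", "payload": {
  "deltas": [
    [1, 0.05, 0.001, 0.001, -0.2],
    [1, 0.1, 0.001, 0.001, -0.2],
    [1, 0.147, 0.001, 0.001, -0.2],
    [1, 0.147, 0.001, 0.001, -0.2],
    [1, 0.147, 0.001, 0.001, -0.2],
    [-1, 0.147, 0.001, 0.001, -0.2],
    [-1, 0.147, 0.001, 0.001, -0.2],
    [-1, 0.147, 0.001, 0.001, -0.2],
    [-1, 0.147, 0.001, 0.001, -0.2],
    [-1, 0.147, 0.001, 0.001, -0.2],
    [-1, 0.147, 0.001, 0.001, -0.2],
    [-1, 0.147, 0.001, 0.001, -0.2]
  ],
  "newtons": 25
}}

```text
time_s: 5.98
tool_pos: [0.4457, 0.2818, 0.103]
tool_rot: [102.9, 90.0, 87.8]
force: [-2.6, 0.8, 4.5]
grip_width: 0.0575
```

```bash
python3 - <<'E'
from h import *
go([.444,.282,.38],-15.2)
E
```

```text
pos [0.4457 0.2818 0.103 ] psi -15.1 tilt 0.04 F [-2.6  0.8  4.5] t 5.975 w 0.0575
delta [-2.77e-01 -1.00e-04 -1.70e-03] turn 0.1
```

Request:
{"api": "step_arm", "payload": {
  "deltas": [
    [-1, -0.05, 0, 0, 0],
    [-1, -0.1, 0, 0, -10],
    [-1, -0.125, -0.03, 0.02, -20],
    [-1, -0.125, -0.06, 0.04, -30],
    [-1, -0.125, -0.09, 0.06, -40],
    [-1, -0.125, -0.12, 0.08, -50],
    [-1, -0.125, -0.14, 0.1, -60],
    [-1, -0.12, -0.163, 0.11, -70],
    [-1, -0.117, -0.163, 0.11, -80],
    [-1, -0.117, -0.163, 0.11, -90],
    [-1, -0.117, -0.163, 0.11, -100],
    [-1, -0.117, -0.163, 0.11, -108.6]
  ]
}}

```text
time_s: 7.48
tool_pos: [0.509, 0.0947, 0.2183]
tool_rot: [127.9, 89.9, -138.3]
force: [-0.3, 0.5, -1.7]
grip_width: 0.0578
```

Request:
{"api": "step_arm", "payload": {
  "deltas": [
    [-1, 0, 0, 0, 0],
    [-1, 0, 0, 0, 0],
    [-1, 0, 0, 0, 0]
  ]
}}

```text
time_s: 7.85
tool_pos: [0.5094, 0.0953, 0.2193]
tool_rot: [123.9, 90.0, -142.7]
force: [0.4, -0.5, -2.4]
grip_width: 0.058
```

```bash
python3 - <<'E'
from h import *
go([.5101,.0956,.22],93.52)
o=monitor.get_obs(); T=rot(o['tool_rot']); print(o['qpos'].round(1))
m=camera_model('wrist'); p,d=read_camera('wrist'); W=cloud('wrist',d,m).reshape(-1,3)
save('w2',p); ps,ds=read_camera('scene'); S=cloud('scene',ds).reshape(-1,3)
ex=np.array([.9981,.0615,0]); ey=np.array([-.0615,.9981,0]); pt=o['tool_pos']; print('tcp x y prime',pt@ex,pt@ey)
for n,X in(('w',W),('s',S)):
    xp=X@ex; yp=X@ey; z=X[:,2]
    for lab,k in (('bartop',(z>.19)&(z<.2)&(abs(xp-.585)<.015)&(abs(yp-.064)<.04)),('barfront',(z>.03)&(z<.19)&(abs(xp-.581)<.004)&(abs(yp-.064)<.03)),('casetop',(abs(z-.234)<.006)&(abs(xp-pt@ex)<.03)&(abs(yp-pt@ey)<.035))):
        if k.sum()>10: print(n,lab,k.sum(),'x',np.percentile(xp[k],[1,50,99]).round(4),'y',np.percentile(yp[k],[1,50,99]).round(4),'z',np.median(z[k]).round(4))
a=cv2.cvtColor(ps,cv2.COLOR_RGB2BGR)[150:330,240:440]; b=cv2.cvtColor(p,cv2.COLOR_RGB2BGR)
cv2.imwrite('pics/c2.png',np.hstack([cv2.resize(a,(480,432),interpolation=cv2.INTER_CUBIC),cv2.resize(b,(320,240))[:,:] if 0 else cv2.copyMakeBorder(cv2.resize(b,(320,240)),0,192,0,0,cv2.BORDER_CONSTANT)]))
E
```

```text
pos [0.5094 0.0953 0.2193] psi 93.41 tilt 0.02 F [ 0.4 -0.5 -2.4] t 7.85 w 0.058
delta [-0.0007 -0.0007  0.0003] turn -0.11
[-38.4   2.7  25.8 104.3  -1.2  73.3  81.1]
tcp x y prime 0.5142621594913462 0.06377088088941758
w barfront 2100 x [0.5784 0.5808 0.5843] y [0.0425 0.0639 0.0854] z 0.1658
w casetop 6438 x [0.4977 0.5033 0.5264] y [0.0302 0.064  0.0975] z 0.233
s bartop 39 x [0.5799 0.5827 0.5912] y [0.0403 0.0482 0.069 ] z 0.1955
s barfront 704 x [0.578  0.5819 0.5848] y [0.0398 0.0577 0.0834] z 0.1033
s casetop 236 x [0.4966 0.5068 0.5274] y [0.0309 0.0655 0.0963] z 0.2343
```

View pics/c2.png

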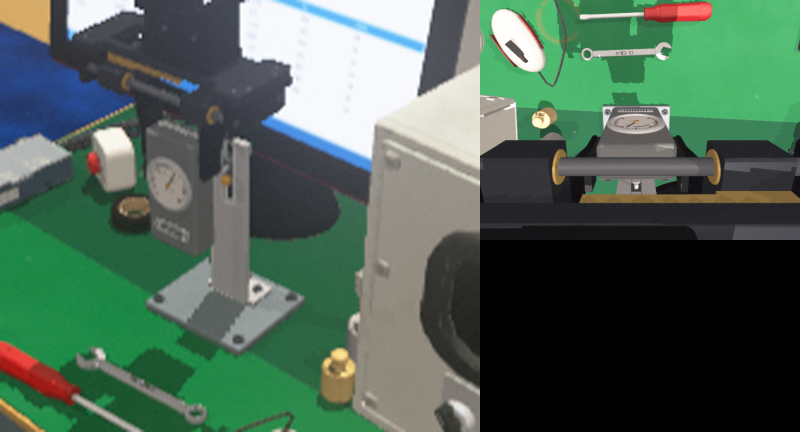

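Request:
{"api": "step_arm", "payload": {
  "deltas": [
    [-1, 0.0128, 0, 0.0002, -0.1],
    [-1, 0.0128, 0, 0.0002, -0.1],
    [-1, 0.0128, -0.015, 0.0002, -0.1],
    [-1, 0.0128, -0.033, 0.0002, -0.1],
    [-1, 0.0128, -0.036, 0.0002, -0.1],
    [-1, 0.0128, -0.036, 0.0002, -0.1],
    [-1, 0.0128, -0.036, 0.0002, -0.1],
    [-1, 0.0128, -0.036, 0.0002, -0.1]
  ]
}}

```text
time_s: 8.95
tool_pos: [0.5451, 0.0978, 0.2069]
tool_rot: [-4.3, 90.0, 89.3]
force: [0.1, 0.3, -2.1]
grip_width: 0.0578
```

```bash
cat >> h.py <<'E'
ex=np.array([.9981,.0615,0]); ey=np.array([-.0615,.9981,0])
def st():
    o=monitor.get_obs(); p=o['tool_pos']; f=np.array(o['force']); T=rot(o['tool_rot'])
    print('x %.4f y %.4f z %.4f'%(p@ex,p@ey,p[2]),'psi %.2f'%np.degrees(np.arctan2(T[1,2],T[0,2])),'Fx %.1f Fy %.1f Fz %.1f'%(f@ex,f@ey,f[2]),'t',o['time_s'])
E
python3 - <<'E'
from h import *
st(); m=camera_model('wrist'); p,d=read_camera('wrist'); save('w3',p)
X=cloud('wrist',d,m); xp=X@ex; yp=X@ey; z=X[...,2]
k=(d>0)&(xp>.5)&(xp<.579)&(abs(yp-.064)<.02)&(z>.13)&(z<.2); v,u=np.where(k); print(k.sum(),u.min() if len(u) else 0)
k2=k&(xp>.565)&(abs(yp-.064)<.008)
print('stud pts',k2.sum(),np.percentile(X[k2],[2,50,98],axis=0).round(4) if k2.any() else '')
k=(z>.03)&(z<.19)&(abs(xp-.581)<.004)&(abs(yp-.064)<.03); print('bar y',np.percentile(yp[k],[1,99]).round(4))
k=(abs(z-.22)<.006)&(abs(xp-.55)<.03)&(abs(yp-.064)<.035); 
if k.any(): print('case x',np.percentile(xp[k],[1,99]).round(4),np.median(z[k]))
cv2.imwrite('pics/w3c.png',cv2.resize(cv2.cvtColor(p[230:400,220:420],cv2.COLOR_RGB2BGR),None,fx=3.5,fy=3.5,interpolation=cv2.INTER_CUBIC))
E
```

```text
x 0.5501 y 0.0641 z 0.2069 psi 93.60 Fx 0.1 Fy 0.2 Fz -2.1 t 8.95
3868 262
stud pts 0 
bar y [0.058  0.0698]
case x [0.5334 0.5647] 0.22046469003535868
```

View pics/w3c.png

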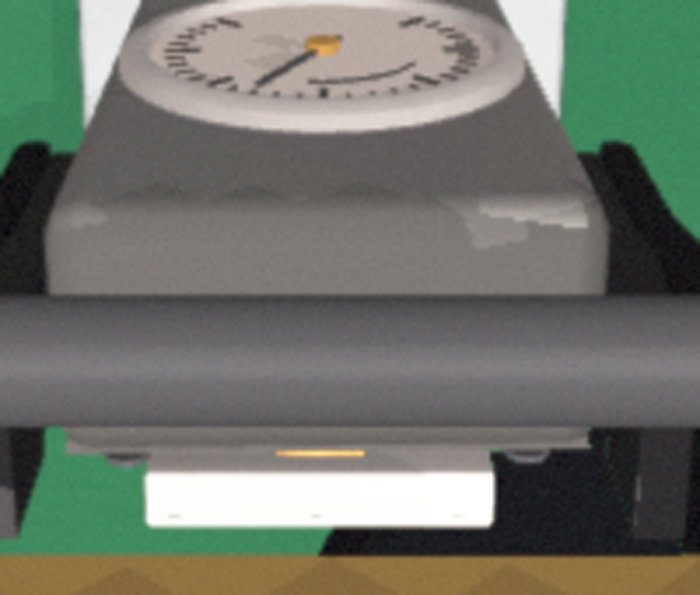

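Request:
{"api": "step_arm", "payload": {
  "deltas": [
    [-1, 0, -0.003, -0.0006, 0],
    [-1, 0, -0.006, -0.0006, 0],
    [-1, 0, -0.007, -0.0006, 0],
    [-1, 0, -0.008, -0.0006, 0],
    [-1, 0, -0.009, -0.0006, 0],
    [-1, 0, -0.009, -0.0006, 0]
  ]
}}

```text
time_s: 9.75
tool_pos: [0.5543, 0.0977, 0.2065]
tool_rot: [98.8, 90.0, -167.6]
force: [-0.8, 0.8, -2.5]
grip_width: 0.0582
```

```bash
python3 -c "
from h import *
st()"
```

```text
x 0.5592 y 0.0635 z 0.2065 psi 93.59 Fx -0.8 Fy 0.8 Fz -2.5 t 9.75
```

Request:
{"api": "step_arm", "payload": {
  "deltas": [
    [-1, 0, -0.0005, 0, 0],
    [-1, 0, -0.001, 0, 0],
    [-1, 0, -0.0015, 0, 0],
    [-1, 0, -0.002, 0, 0],
    [-1, 0, -0.002, 0, 0]
  ]
}}

```text
time_s: 10.38
tool_pos: [0.5562, 0.0979, 0.2066]
tool_rot: [91.5, 90.0, -174.9]
force: [-2.0, 0.5, -3.7]
grip_width: 0.0579
```

```bash
python3 -c "
from h import *
st()"
```

```text
x 0.5611 y 0.0635 z 0.2066 psi 93.59 Fx -2.0 Fy 0.6 Fz -3.7 t 10.375
```

Request:
{"api": "step_arm", "payload": {
  "deltas": [
    [-1, 0, -0.0005, 0, 0],
    [-1, 0, -0.001, 0, 0],
    [-1, 0, -0.0015, 0, 0],
    [-1, 0, -0.002, 0, 0],
    [-1, 0, -0.002, 0, 0]
  ]
}}

```text
time_s: 11.0
tool_pos: [0.5584, 0.098, 0.2069]
tool_rot: [-63.7, 90.0, 29.9]
force: [-2.8, -0.2, -3.7]
grip_width: 0.0581
```

```bash
python3 -c "
from h import *
st()"
```

```text
x 0.5634 y 0.0634 z 0.2069 psi 93.58 Fx -2.8 Fy -0.0 Fz -3.7 t 11.0
```

Request:
{"api": "step_arm", "payload": {
  "deltas": [
    [-1, 0, -0.0005, 0, 0],
    [-1, 0, -0.001, 0, 0],
    [-1, 0, -0.0015, 0, 0],
    [-1, 0, -0.0015, 0, 0]
  ]
}}

```text
time_s: 11.5
tool_pos: [0.5599, 0.0981, 0.2069]
tool_rot: [-52.1, 90.0, 41.4]
force: [-3.1, -0.2, -1.7]
grip_width: 0.0583
```

```bash
python3 -c "
from h import *
st()"
```

```text
x 0.5649 y 0.0634 z 0.2069 psi 93.59 Fx -3.1 Fy -0.0 Fz -1.7 t 11.5
```

Request:
{"api": "step_arm", "payload": {
  "deltas": [
    [-1, 0.001, 0, 0, 0],
    [-1, 0.002, 0, 0, 0],
    [-1, 0.003, 0, 0, 0],
    [-1, 0.004, 0, 0, 0],
    [-1, 0.004, 0, 0, 0]
  ]
}}

```text
time_s: 12.12
tool_pos: [0.5598, 0.0981, 0.2027]
tool_rot: [66.1, 90.0, 159.7]
force: [-2.9, -0.4, -1.1]
grip_width: 0.058
```

```bash
python3 -c "
from h import *
st()"
```

```text
x 0.5648 y 0.0635 z 0.2027 psi 93.59 Fx -2.9 Fy -0.2 Fz -1.1 t 12.125
```

Request:
{"api": "step_arm", "payload": {
  "deltas": [
    [-1, 0.001, 0, 0, 0],
    [-1, 0.002, 0, 0, 0],
    [-1, 0.003, 0, 0, 0],
    [-1, 0.004, 0, 0, 0],
    [-1, 0.005, 0, 0, 0],
    [-1, 0.005, 0, 0, 0]
  ]
}}

```text
time_s: 12.88
tool_pos: [0.5598, 0.0981, 0.1976]
tool_rot: [91.5, 90.0, -174.9]
force: [-3.3, -0.5, -1.3]
grip_width: 0.058
```

```bash
python3 -c "
from h import *
st()"
```

```text
x 0.5648 y 0.0635 z 0.1976 psi 93.59 Fx -3.3 Fy -0.3 Fz -1.3 t 12.875
```

Request:
{"api": "step_arm", "payload": {
  "deltas": [
    [-1, 0.001, 0, 0, 0],
    [-1, 0.002, 0, 0, 0],
    [-1, 0.003, 0, 0, 0],
    [-1, 0.0035, 0, 0, 0],
    [-1, 0.0035, 0, 0, 0]
  ]
}}

```text
time_s: 13.5
tool_pos: [0.5598, 0.0981, 0.1941]
tool_rot: [107.2, 90.0, -159.2]
force: [-2.2, 0.2, -0.9]
grip_width: 0.0577
```

```bash
python3 -c "
from h import *
st()"
```

```text
x 0.5648 y 0.0634 z 0.1941 psi 93.59 Fx -2.2 Fy 0.3 Fz -0.9 t 13.5
```

Request:
{"api": "step_arm", "payload": {
  "deltas": [
    [-1, 0.0005, 0, 0, 0],
    [-1, 0.001, 0, 0, 0],
    [-1, 0.001, 0, 0, 0],
    [-1, 0.001, 0, 0, 0]
  ]
}}

```text
time_s: 14.0
tool_pos: [0.5597, 0.0981, 0.1929]
tool_rot: [99.3, 90.0, -167.1]
force: [-2.1, -1.0, -3.8]
grip_width: 0.0577
```

```bash
python3 -c "
from h import *
st()"
```

```text
x 0.5646 y 0.0635 z 0.1929 psi 93.59 Fx -2.1 Fy -0.8 Fz -3.8 t 14.0
```

Request:
{"api": "step_arm", "payload": {
  "deltas": [
    [-1, 0.0005, 0, 0, 0],
    [-1, 0.001, 0, 0, 0],
    [-1, 0.001, 0, 0, 0],
    [-1, 0.001, 0, 0, 0]
  ]
}}

```text
time_s: 14.5
tool_pos: [0.5601, 0.0982, 0.1923]
tool_rot: [-79.4, 90.0, 14.2]
force: [-0.3, 0.3, -4.9]
grip_width: 0.0579
```

```bash
python3 -c "
from h import *
st()"
```

```text
x 0.5651 y 0.0635 z 0.1923 psi 93.59 Fx -0.3 Fy 0.4 Fz -4.9 t 14.5
```

Request:
{"api": "step_arm", "payload": {
  "deltas": [
    [-1, 0.0005, 0, 0, 0],
    [-1, 0.0007, 0, 0, 0],
    [-1, 0.0007, 0, 0, 0],
    [-1, 0.0007, 0, 0, 0]
  ]
}}

```text
time_s: 15.0
tool_pos: [0.5601, 0.0981, 0.1919]
tool_rot: [-77.8, 90.0, 15.8]
force: [-1.6, 0.3, -0.5]
grip_width: 0.0575
```

```bash
python3 -c "
from h import *
st()"
```

```text
x 0.5651 y 0.0634 z 0.1919 psi 93.59 Fx -1.6 Fy 0.4 Fz -0.5 t 15.0
```

Request:
{"api": "step_arm", "payload": {
  "deltas": [
    [-1, 0.0005, 0, 0, 0],
    [-1, 0.001, 0, 0, 0],
    [-1, 0.001, 0, 0, 0],
    [-1, 0.001, 0, 0, 0],
    [-1, 0.001, 0, 0, 0]
  ]
}}

```text
time_s: 15.62
tool_pos: [0.5601, 0.098, 0.1906]
tool_rot: [-90.8, 90.0, 2.8]
force: [-0.2, 0.1, -1.7]
grip_width: 0.0581
```

```bash
python3 -c "
from h import *
st()"
```

```text
x 0.5650 y 0.0634 z 0.1906 psi 93.59 Fx -0.2 Fy 0.2 Fz -1.7 t 15.625
```

Request:
{"api": "step_arm", "payload": {
  "deltas": [
    [-1, 0.0005, 0, 0, 0],
    [-1, 0.001, 0, 0, 0],
    [-1, 0.001, 0, 0, 0],
    [-1, 0.001, 0, 0, 0],
    [-1, 0.001, 0, 0, 0]
  ]
}}

```text
time_s: 16.25
tool_pos: [0.5601, 0.0981, 0.19]
tool_rot: [-68.9, 90.0, 24.7]
force: [-1.2, -0.6, 3.2]
grip_width: 0.0579
```

```bash
python3 -c "
from h import *
st()
m=camera_model('wrist'); p,d=read_camera('wrist'); save('w4',p)
X=cloud('wrist',d,m); xp=X@ex; yp=X@ey; z=X[...,2]
k=(abs(z-.204)<.007)&(abs(xp-.565)<.02)&(abs(yp-.064)<.03); print(k.sum(),'case top z',np.percentile(z[k],[10,50,90]).round(4),np.percentile(xp[k],[1,99]).round(4))
k=(d>0)&(z>.18)&(xp>.582)&(xp<.59)&(abs(yp-.064)<.02)&(z<.21);print('bar top',k.sum(),np.median(z[k]))
"
```

```text
x 0.5651 y 0.0635 z 0.1900 psi 93.59 Fx -1.3 Fy -0.5 Fz 3.2 t 16.25
6449 case top z [0.2    0.2036 0.2048] [0.5484 0.5806]
bar top 1407 0.1959689516799761
```

Request:
{"api": "step_arm", "payload": {
  "deltas": [
    [-1, -0.001, 0, 0, 0],
    [-1, -0.0015, 0, 0, 0],
    [-1, -0.002, 0, 0, 0],
    [-1, -0.0025, 0, 0, 0],
    [-1, -0.0025, 0, 0, 0],
    [-1, -0.0025, 0, 0, 0]
  ]
}}

```text
time_s: 17.05
tool_pos: [0.5598, 0.0981, 0.192]
tool_rot: [45.0, 90.0, 138.6]
force: [0.1, 0.1, -2.0]
grip_width: 0.0575
```

```bash
python3 -c "
from h import *
st()"
```

```text
x 0.5648 y 0.0635 z 0.1920 psi 93.59 Fx 0.1 Fy 0.1 Fz -2.0 t 17.05
```

Request:
{"api": "step_arm", "payload": {
  "deltas": [
    [-1, -0.0005, 0, 0, 0],
    [-1, -0.001, 0, 0, 0],
    [-1, -0.001, 0, 0, 0],
    [-1, -0.001, 0, 0, 0]
  ]
}}

```text
time_s: 17.55
tool_pos: [0.5597, 0.0981, 0.1924]
tool_rot: [109.5, 90.0, -156.9]
force: [2.5, 0.4, -9.3]
grip_width: 0.0579
```

```bash
python3 -c "
from h import *
st()"
```

```text
x 0.5646 y 0.0635 z 0.1924 psi 93.59 Fx 2.5 Fy 0.3 Fz -9.3 t 17.55
```

Request:
{"api": "step_arm", "payload": {
  "deltas": [
    [-1, 0.001, 0, 0, 0],
    [-1, 0.002, 0, 0, 0],
    [-1, 0.0025, 0, 0, 0],
    [-1, 0.0025, 0, 0, 0],
    [0, 0.0025, 0, 0, 0],
    [1, 0.0025, 0, 0, 0],
    [1, 0.0025, 0, 0, 0],
    [1, 0.0025, 0, 0, 0],
    [1, 0.0025, 0, 0, 0]
  ]
}}

```text
time_s: 18.68
tool_pos: [0.56, 0.0981, 0.1907]
tool_rot: [-64.6, 90.0, 29.0]
force: [-0.3, 1.1, 0.5]
grip_width: 0.085
```

Request:
{"api": "step_arm", "payload": {
  "deltas": [
    [1, -0.02, 0, 0, 0],
    [1, -0.05, 0, 0, 0],
    [1, -0.09, 0, 0, 0],
    [1, -0.12, 0.03, 0, 0],
    [1, -0.12, 0.08, 0, 0],
    [1, -0.12, 0.1, 0, 0],
    [1, -0.12, 0.1, 0, 0],
    [1, -0.12, 0.1, 0, 0]
  ]
}}

```text
time_s: 19.68
tool_pos: [0.4608, 0.0918, 0.3107]
tool_rot: [-84.1, 90.0, 9.5]
force: [-0.1, -0.1, 0.7]
grip_width: 0.0869
```

```bash
python3 - <<'E'
from h import *
st(); print(monitor.get_obs()['grip_width'])
p,d=read_camera('scene'); X=cloud('scene',d); q=X.reshape(-1,3); xp=q@ex; yp=q@ey; z=q[:,2]
k=(z>.07)&(z<.225)&(xp>.53)&(xp<.579)&(abs(yp-.064)<.04); print('case',k.sum(),'x',np.percentile(xp[k],[1,50,99]).round(4),'y',np.percentile(yp[k],[1,99]).round(4),'z',np.percentile(z[k],[1,99]).round(4))
n=k&(xp<.556)&(abs(yp-.064)<.026)&(z>.1)&(z<.19); Y=q[n]; c=Y.mean(0); v=np.linalg.svd(Y-c,full_matrices=False)[2][2]; print('front normal',v.round(3))
t=k&(z>.198)&(xp>.545); print('top rect',cv2.minAreaRect((q[t][:,:2]*1000).astype(np.float32)))
for n in ['lock_button']:
    for r in regions_of('scene',n)[:2]: print(r['p'],r['pixel'])
a=cv2.cvtColor(p,cv2.COLOR_RGB2BGR)[150:350,230:440]; cv2.imwrite('pics/end.png',cv2.resize(a,None,fx=3,fy=2.9,interpolation=cv2.INTER_CUBIC))
E
```

```text
x 0.4656 y 0.0633 z 0.3107 psi 93.58 Fx -0.1 Fy -0.1 Fz 0.7 t 19.675
0.08688609981574057
case 1255 x [0.5449 0.5502 0.5766] y [0.0322 0.0896] z [0.0916 0.2072]
front normal [-0.998 -0.062 -0.015]
top rect ((557.7724609375, 97.62201690673828), (31.905820846557617, 57.48308181762695), 4.114687442779541)
```

View pics/end.png

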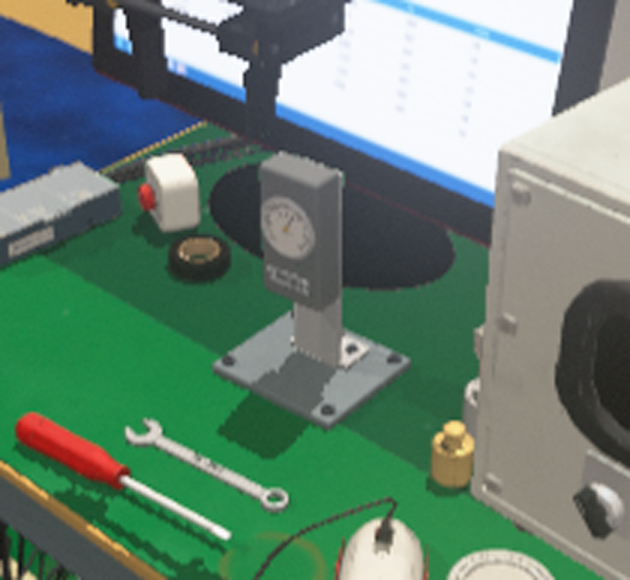

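```bash
python3 -c "
from h import *
print(env.sign_off())"
```

```text
the job is handed in; nothing more can be done
None
```

The hygrometer is hung on the stand with the dial facing front, released and handed in at about 20 s of the 72 s allowed.

**What I did:** I found the stud with the wrist camera and gripped the case across its width near the top. I fed the keyhole over the stud, pressed the button in at about 3 N and pulled the case down to its stop. The highest force I read against the stand was about 7 N, well under the 25 N limit, but I only read it at the end of each move.

**Last checks:**
- **Locked:** the force on the button fell from about 3 N to about 0 at home. A gentle pull up before release stopped after about 2.4 mm of play at about 7 N, as it should with the button sprung into the keyhole. The button is hidden behind the case, so I could not see it directly.
- **Position:** the last scene picture shows the case upright, tilted about 0.015 rad. It is centred to within about 0.5 mm and turned about 0.6° from the bar. Its centre is 18–19 mm in front of the bar.
- **Robot and bench:** the gripper is open and clear. In that picture the other things look unmoved, though I did not measure them again.

**Disagreement:** the downward travel measured about 16.8 mm against the nominal 14 mm. About 1.5 mm of that could be clearance in the keyhole, and the rest I could not explain. The stop and the lock test both still showed it home.

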